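Close the dust-filter canister in the vise

ROBOT

A 6-joint arm with a two-finger parallel gripper is mounted at the origin on the work surface. World frame = base frame: x ahead of the robot, y to its left, z up, the work surface at z = 0. Lengths are in mm, angles in rad, forces in N, time in s.
With the tool pointing down it reaches from about 275 to 1000 mm from the base axis. Payload 8.4 kg.
Tool frame: the origin (TCP) lies between the finger pads; the fingertips stand 22 mm ahead of it and the grasp point (between the pads) lies 3 mm ahead of it; z points along the fingers, y is the line along which they close (so a half turn about z gives the same grasp; the last joint's range is limited). The gripper opens to 85 mm and grips with 20 to 120 N. Pads are 22 mm wide; open, the fingers measure 114 mm over their backs; the gripper's body (76 mm by 85 mm) begins 54 mm behind the grasp point. The pads swing forward as they close: fully open they stand 13 mm farther back than shut.
Start: joints at [1.247, 0.353, 1.633, -0, 1.155, -0.002], TCP at [197.67, 592.92, 253.281] pointing down, gripper open.
Joint ranges: [-2.63, 2.63], [-0.92, 2.1], [0.06, 2.66], [-1.3, 4.44], [0, 2.69], [-3.02, 3.02]. Speed limits (rad/s): [2.22, 2.22, 2.79, 3.14, 3.14, 3.14].

INTERFACE

Orientations are given as [roll, pitch, yaw] about the fixed x, y, z axes, in that order (R = Rz(yaw) Ry(pitch) Rx(roll)).
In Python, from rig import r, grab_frame gives the robot as it stands.
- The arm moves only by the shell command python3 -m inch 'ROWS' [FORCE]. ROWS is JSON, a list of rows, each a list of 7 numbers: the turn, a rotation vector about the tool's x, y, z as a fraction of full scale, then the shift along the tool's x, y, z as a fraction of full scale, then the closure, from 0 (fully open) to 1 (shut). In form: [[rx, ry, rz, dx, dy, dz, fingers], ...]. A call has 1 to 8 rows; each row shifts and turns the commanded pose from where the row before left it, along the tool's axes as they then stand; what a row does not reach is not made up. Full scale, the value 1, is 2.5 cm for a shift and pi rad for a turn. A row lasts 1/12 s, in which the tool goes at most 41.7 mm and 7.16 degrees, less where a joint would pass 70% of its speed; a pose out of reach is approached as far as the arm can. A call with a number of a shift or a turn outside -1 to 1 is refused whole. A call with a gripper value outside its range is refused whole. The fingers move at their own pace and stop on an object; FORCE is the grip in N (left out, the last holds). Time passes only in rows, so rows that do not move let the fingers close. It gives the time, the measured TCP pose, the force, the opening and the grip force at its end, in the units of the state.
- r.sense(): the state, without advancing time (a new reading comes with each control period).
- grab_frame(name): name is "side" or "top"; returns a dict with "pixels" (384x512x3 uint8, red, green, blue), "z_map" (384x512 float32, mm along the optical axis (not along the pixel's ray), 0 where there is no reading), "vertical_fov" (degrees; the focal length in pixels is half the picture's height over the tangent of half this angle, whatever the lens; pixels are square), "cx", "cy" (the principal point, pixels), "cam_to_world" (4x4, takes a point from camera to world coordinates). Camera axes: x right, y down, z forward; pixel columns grow to the right and rows downward; lengths in mm; the calibration is good to about 2 mm. A picture is of the moment at which its call begins.
- r.sign_off(): hands the job in; it is judged then, once.
The state is a dict: "clock": time; "qpos": joint angles; "qvel": joint speeds; "joint_efforts": joint torques, N m; "eef_pos": TCP position; "tcp_rot": TCP orientation; "contact_force": force on the tool from outside, world axes, zero at the start; "wrist_torque": the same for the moment, N m; "opening": opening from 0.0 (shut) to 1.0 (fully open); "grasp_force": force on a finger pad.
Only numpy, scipy, OpenCV 4.12 (cv2) and the standard library are available. Lean on these libraries where they do the work, as an engineer would, in place of code of your own. Each camera call takes 0.05 s, during which the arm holds its last target. There are 200 camera calls.

TASK

The dust-filter canister is clamped upright in the blue vise. Set the loose brass strainer disk, by its knob, flat into the canister's mouth on its springy seat and let go; then place the red ring over it, feel for the start of the thread and screw the ring clockwise until it is finger-tight and holds the disk down. Handle the parts gently, do not overtighten, and leave everything else where it is.

Things in the scene. Friction and masses are not known exactly. Their poses are not given: they have to be found in the camera images.
- mouth (a point): centre of the canister's open mouth at rim height (158 mm above the table), z up along its axis. Aluminium can, 82 mm diameter, clamped in the blue vise; its shoulder is 28 mm below the rim and all else of vise and can lies lower. The neck's wall is 20 to 23 mm from the axis. These axes say nothing about where the thread starts
- seat (a point): centre of the top of the flat black seat inside the mouth, unloaded: 4 mm below the rim. It is spring-backed: yields up to 3.5 mm downwards, about 8 N per mm
- thread_top (a point): on the neck's axis, at the level tops of the outer thread, 6 mm below the rim. Three equal wedges out to 27.5 mm from the axis, each 84 degrees long, 36 degree gaps between. Undersides start 8 mm below the rim and fall 5.5 mm over the 84 degrees, clockwise from above (clockwise tightens). The gaps' angle about the axis differs each time and is in no reading: feel for it (or look)
- disk_center (a point): loose brass strainer disk with a black knob on top, 60 g: point half-way up the whole part, 13.5 mm above its underside, z up. Disk 37 mm diameter, 7 mm thick, lower edge chamfered 1.5 mm. It fits the 40 mm mouth with 1.4 mm to spare all round; on the unloaded seat its top face stands 3 mm above the rim and this point 9.5 mm above the rim
- disk_knob (a point): middle of the disk's upright knob, 17 mm above the disk's underside: knob 14 mm diameter, 20 mm high, standing on the disk's top face
- ring_center (a point): loose red screw ring, right way up, 50 g: point on its axis half-way up, 10.5 mm above its underside, z up. 63 mm outer diameter (65 over the ribs), 21 mm high, open below (bore 57.6 mm). The 3 mm lip at the top has a 26 mm hole that clears the knob; the lip's underside is 18 mm above the ring's underside. Self-locking once tight
- ring_pins (a point): on the ring's axis, at the height of its three inner pins, 4.4 mm above its underside. Pins 4 mm thick, 120 degrees apart, reaching in to 23.8 mm from the axis; white marks on the lip and this x axis show where. Resting on the thread tops this point is 4 mm below the rim; where the pins meet the gaps the ring sinks 6.6 mm, till its lip lies on the seated disk, pins 0.6 mm under the wedges' start
- ring_lip (a point): centre of the hole, at the lip's underside. Once sunk, a clockwise turn takes up 0.6 mm of slack, binds, then draws the ring down 3.75 mm per radian. Finger-tight: 8 to 16 N of clamping, 0.25 to 0.5 rad past binding; the moment is 0.1 to 0.2 N m at rest between turns, up to 0.45 while turning. Under 4 N is loose; over 25 N bends the disk. Never load the neck with 40 N, down or sideways
- cup: bystander: white cup of bone blanks, 56 mm wide, 45 mm high, origin under its middle
- block: bystander: pale wood block 55 x 38 x 26 mm, origin under its middle
- driver: bystander: screwdriver lying on the bench
- hammer: bystander: hammer lying on the bench
- rule: bystander: steel rule 300 x 28 x 4 mm
- gauge: bystander: dial gauge, 100 mm long
- tuner_box: bystander: cardboard box 100 x 70 x 35 mm
Not all that is in view belongs to the job. What is shaped like the part that bears disk_center but purple is not meant.

How it is judged:
By the outcome, as a careful person would: the job done as asked, in the order asked, and still so for the second after the job is handed in, with the robot touching nothing.
It also fails if it takes over 72 s, if anything falls off the work surface, if the arm or the gripper's body presses on something with over 40 N, if the wrist force passes 120 N, or if a joint passes its speed limit or range.

## Working session

There is one attempt and no reset: what is moved stays moved. The work goes in short steps, Python scripts to look and compute and a shell command to move; the robot and the scene stay as the last step left them, time stands still between calls to the robot, and variables do not carry over. Pictures are saved under pics/ and viewed, at most 10 in all, crops included, and the job is handed in when it is done.

```bash
mkdir -p pics; ls
cat > h.py <<'E'
import numpy as np, cv2, math
from rig import r, grab_frame
def K(f):
    fl=f["pixels"].shape[0]/2/math.tan(math.radians(f["vertical_fov"])/2)
    return fl,f["cx"],f["cy"],np.array(f["cam_to_world"])
def cloud(f):
    fl,cx,cy,T=K(f); z=f["z_map"]; v,u=np.mgrid[:z.shape[0],:z.shape[1]]
    P=np.stack([(u-cx)/fl*z,(v-cy)/fl*z,z,np.ones_like(z)],-1)@T.T
    P=P[...,:3]; P[z<=0]=np.nan; return P
def onplane(f,u,v,h):
    fl,cx,cy,T=K(f); d=T[:3,:3]@np.array([(u-cx)/fl,(v-cy)/fl,1]); o=T[:3,3]
    return o+d*(h-o[2])/d[2]
def save(n,img): cv2.imwrite("pics/"+n,cv2.cvtColor(img,cv2.COLOR_RGB2BGR))
E
python3 - <<'E'
from h import *
import pickle
s=r.sense(); print(s)
for n in("side","top"):
    f=grab_frame(n); pickle.dump(f,open(n+"0.pkl","wb")); save(n+"0.png",f["pixels"]); print(n,K(f))
E
```

```text
pics
{'clock': 0.0, 'qpos': array([ 1.24660469e+00,  3.53644699e-01,  1.63414063e+00,  1.54036079e-05,
        1.15517422e+00, -2.40727792e-03]), 'qvel': array([ 0.00049753,  0.00045985, -0.00168699,  0.00075023,  0.00060063,
        0.00032775]), 'joint_efforts': array([ 1.91891231e-03, -6.05252552e+01, -3.42063224e+01,  3.10851256e-04,
        9.49182606e-03,  9.47709452e-06]), 'eef_pos': array([197.52196932, 592.50241127, 252.56102366]), 'tcp_rot': array([-3.14022580e+00, -1.73741633e-05,  2.81980205e+00]), 'contact_force': array([-0.1548452 ,  0.40582517,  0.03355901]), 'wrist_torque': array([-0.0742109 ,  0.03449552, -0.00502967]), 'grasp_force': 0.0, 'opening': 0.999363090989668}
side (447.26288803913485, 253.97322356850665, 191.65554661178425, array([[ 7.17284389e-01, -3.73782741e-01,  5.88038747e-01,
        -9.23744082e+01],
       [-6.96561150e-01, -4.05836516e-01,  5.91691885e-01,
        -6.21646710e+02],
       [ 1.74833816e-02, -8.34016298e-01, -5.51462733e-01,
         7.74045178e+02],
       [ 0.00000000e+00,  0.00000000e+00,  0.00000000e+00,
         1.00000000e+00]]))
top (465.3136692412009, 255.29615310505815, 196.26012965752275, array([[ 1.04365736e-01, -9.71145173e-01,  2.14440774e-01,
         3.33814653e+02],
       [-9.94523261e-01, -1.03121667e-01,  1.70118931e-02,
         5.56708909e+01],
       [ 5.59247220e-03, -2.15041797e-01, -9.76588834e-01,
         1.26680311e+03],
       [ 0.00000000e+00,  0.00000000e+00,  0.00000000e+00,
         1.00000000e+00]]))
```

View pics/top0.png

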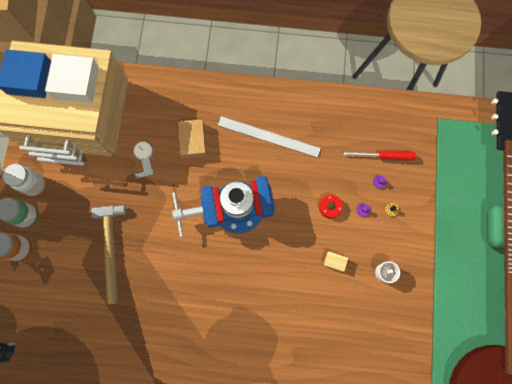

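View pics/side0.png

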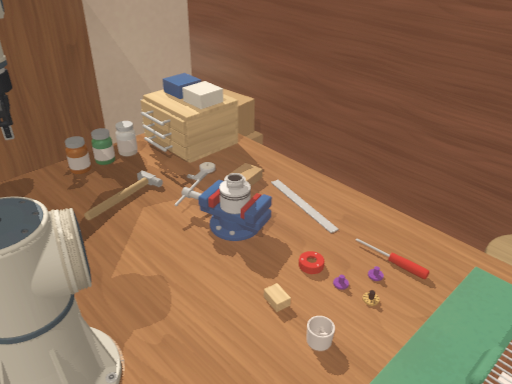

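The top view shows the canister in the blue vise at (237,197) and the red ring at (331,207). There are three disk-shaped parts: purple at (380,182), purple at (364,210), and brass with a black knob at (392,210). In the side view they are at (376,274), (341,283) and (371,298). Only the brass one fits the description. I'll measure it and confirm in one enlarged crop.

```bash
cat > m.py <<'E'
from h import *
import pickle
T=pickle.load(open("top0.pkl","rb"));S=pickle.load(open("side0.pkl","rb"))
for n,f,boxes in(("top",T,dict(can=(210,170,270,230),ring=(312,188,350,226),disk=(380,198,404,222))),("side",S,dict(can=(215,165,260,215),ring=(290,245,332,280),disk=(358,285,386,310)))):
    P=cloud(f); hsv=cv2.cvtColor(f["pixels"],cv2.COLOR_RGB2HSV)
    for k,(a,b,c,d) in boxes.items():
        p=P[b:d,a:c]; h=hsv[b:d,a:c]; z=p[...,2]
        if k=="ring": m=((h[...,0]<8)|(h[...,0]>172))&(h[...,1]>150)
        if k=="disk": m=(z>3)
        if k=="can": m=(z>145)
        v,u=np.nonzero(m); q=p[m]
        print(n,k,m.sum(),"pix",u.mean()+a,v.mean()+b,"z pct",np.nanpercentile(z[m],[5,50,90,98]).round(1),"xy mid",((np.nanmax(q,0)+np.nanmin(q,0))/2).round(1),"ext",(np.nanmax(q,0)-np.nanmin(q,0)).round(1))
        if k=="ring": 
            top=m&(z>17); q=p[top]; (c0,rad)=cv2.minEnclosingCircle(q[:,:2].astype(np.float32)); print("  ring top circle",c0,rad)
        if k=="can":
            top=m&(z>153)&(z<163); q=p[top]; (c0,rad)=cv2.minEnclosingCircle(q[:,:2].astype(np.float32)); print("  rim circle",c0,rad,top.sum())
        if k=="disk":
            for lo,hi in((3,12),(18,40)):
                top=(z>lo)&(z<hi); q=p[top]; (c0,rad)=cv2.minEnclosingCircle(q[:,:2].astype(np.float32)); print("  disk circle",lo,c0,rad,top.sum())
def crop(f,b,s): a,c,d,e=b; return cv2.resize(f["pixels"][c:e,a:d],None,fx=s,fy=s,interpolation=cv2.INTER_CUBIC)
A=crop(T,(310,170,410,230),4);B=crop(T,(200,165,280,225),4)
C=crop(S,(290,245,390,310),4);D=crop(S,(200,165,280,230),4)
save("crops.png",np.vstack([np.hstack([A,B]),np.hstack([C,D])]))
E
python3 m.py
```

```text
top can 359 pix 236.19777158774374 195.8941504178273 z pct [148.5 153.4 158.  159.9] xy mid [575.5 122.  153.7] ext [54.9 54.4 16.5]
  rim circle (574.3313598632812, 122.06930541992188) 27.173200607299805 201
top ring 390 pix 330.47435897435895 206.02564102564102 z pct [ 2.1 20.1 23.  24.8] xy mid [ 605.4 -131.7   11.9] ext [67.5 64.2 33.2]
  ring top circle (602.8250732421875, -131.7091522216797) 31.958354949951172
top disk 194 pix 391.44329896907215 209.16494845360825 z pct [ 3.3  6.4 22.3 26.9] xy mid [ 613.7 -301.    17. ] ext [71.2 63.5 28. ]
  disk circle 3 (613.70703125, -299.7835693359375) 45.90358352661133 164
  disk circle 18 (613.7970581054688, -300.9049987792969) 7.0741286277771 26
side can 221 pix 234.18552036199094 179.16742081447964 z pct [148.6 154.8 158.5 160.1] xy mid [572.8 123.  153.4] ext [52.7 53.5 16.6]
  rim circle (572.453369140625, 122.39021301269531) 28.357606887817383 168
side ring 436 pix 311.0183486238532 262.4449541284404 z pct [ 2.1 20.9 23.2 24.7] xy mid [ 611.4 -129.8   11.9] ext [85.6 62.5 28.2]
  ring top circle (601.114013671875, -130.20547485351562) 32.94255065917969
side disk 221 pix 370.33031674208144 297.2443438914027 z pct [ 3.3  7.7 25.7 28.3] xy mid [ 623.5 -293.6   16. ] ext [96.2 57.6 26.1]
  disk circle 3 (623.46533203125, -296.40032958984375) 48.215946197509766 169
  disk circle 18 (613.357666015625, -298.06195068359375) 9.004164695739746 37
```

View pics/crops.png

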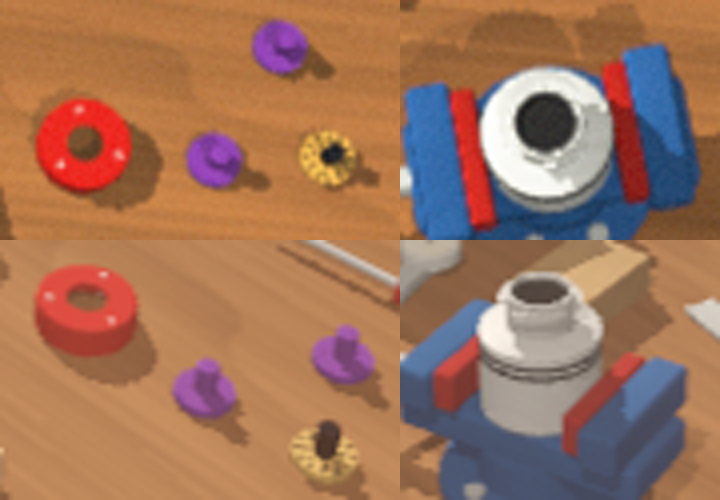

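The crop confirms the target: the brass disk with the black knob is at (392,210), and both purple ones are decoys. The white marks on the ring are clear, and the canister mouth is dark at about (237,195). Both views agree to 1–3 mm, and the heights and sizes match what was given. Next I compute the pin angles and the moves.

```bash
cat >> h.py <<'E'
from scipy.spatial.transform import Rotation as Ro
def to(target,yaw=None):
    s=r.sense(); R=Ro.from_euler("xyz",s["tcp_rot"]); d=R.inv().apply(np.array(target)-s["eef_pos"])
    print("tcp",s["eef_pos"].round(1),"rot",s["tcp_rot"].round(3),"j6",s["qpos"][5].round(2),"t",s["clock"],"F",s["contact_force"].round(1),"op",round(s["opening"],3),"| tool mm",d.round(1),"units",(d/25).round(3))
    if yaw is not None:
        w=(R.inv()*Ro.from_euler("xyz",[math.pi,0,yaw])).as_rotvec(); print("  turn rad",w.round(3),"units/pi",(w/math.pi).round(4))
E
python3 - <<'E'
from h import *
import pickle
to([613.7,-300,120],2.82)
for n,b in(("top",(312,188,350,226)),("side",(290,245,332,280))):
    f=pickle.load(open(n+"0.pkl","rb")); a,c,d,e=b; h=cv2.cvtColor(f["pixels"],cv2.COLOR_RGB2HSV)[c:e,a:d]
    red=((h[...,0]<10)|(h[...,0]>170)); hull=cv2.convexHull(cv2.findNonZero((red&(h[...,1]>150)).astype(np.uint8)))
    m=np.zeros(red.shape,np.uint8); cv2.fillConvexPoly(m,hull,1); m=cv2.erode(m,np.ones((3,3)))
    w=((h[...,2]>195)&(h[...,1]<150)&(m>0)).astype(np.uint8)
    k,l,st,ce=cv2.connectedComponentsWithStats(w)
    for i in range(1,k):
        p=onplane(f,ce[i][0]+a,ce[i][1]+c,21); v=p[:2]-[602.5,-131]; print(n,st[i,4],p.round(1),"r",np.hypot(*v).round(1),"ang",np.degrees(np.arctan2(v[1],v[0])).round(1))
E
```

```text
tcp [197.6 592.5 252.6] rot [-3.14  0.    2.82] j6 -0.0 t 0.1 F [-0.3  0.7  0.5] op 1.001 | tool mm [-677.1 -714.9  133.6] units [-27.082 -28.597   5.342]
  turn rad [-0.001  0.    -0.   ] units/pi [-0.0004  0.     -0.0001]
top 2 [ 626.8 -125.3   21. ] r 25.0 ang 13.3
top 3 [ 598.1 -155.1   21. ] r 24.5 ang -100.3
top 3 [ 587.4 -114.8   21. ] r 22.2 ang 133.1
side 4 [ 627.4 -123.2   21. ] r 26.1 ang 17.4
side 5 [ 587.4 -112.    21. ] r 24.3 ang 128.5
side 4 [ 599.3 -152.5   21. ] r 21.7 ang -98.4
```

```bash
python3 -m inch '[[0,0,0,-0.9,-0.95,0,0.6],[0,0,0,-0.9,-0.95,0,0.6],[0,0,0,-0.9,-0.95,0,0.6],[0,0,0,-0.9,-0.95,0,0.6],[0,0,0,-0.9,-0.95,0,0.6],[0,0,0,-0.9,-0.95,0,0.6],[0,0,0,-0.9,-0.95,0,0.6],[0,0,0,-0.9,-0.95,0,0.6]]' 20; python3 -c "
from h import *; to([613.7,-300,120],2.82)"
```

```text
clock: 0.77
eef_pos: [308.5, 354.1, 253.1]
tcp_rot: [-3.141, -0.0, 2.82]
contact_force: [1.5, 0.3, -0.6]
opening: 0.398
grasp_force: 0.0
tcp [308.5 354.1 253.1] rot [-3.141 -0.     2.82 ] j6 -0.4 t 0.7667 F [ 1.5  0.3 -0.6] op 0.398 | tool mm [-496.2 -524.2  133.2] units [-19.849 -20.966   5.329]
  turn rad [-0. -0.  0.] units/pi [-0.0001 -0.      0.    ]
```

```bash
python3 -m inch '[[0,0,0,-0.9,-0.95,0,0.6],[0,0,0,-0.9,-0.95,0,0.6],[0,0,0,-0.9,-0.95,0,0.6],[0,0,0,-0.9,-0.95,0,0.6],[0,0,0,-0.9,-0.95,0,0.6],[0,0,0,-0.9,-0.95,0,0.6],[0,0,0,-0.9,-0.95,0,0.6],[0,0,0,-0.9,-0.95,0,0.6]]' >/dev/null; python3 -m inch '[[0,0,0,-0.9,-0.95,0.3,0.6],[0,0,0,-0.9,-0.95,0.3,0.6],[0,0,0,-0.9,-0.95,0.5,0.6],[0,0,0,-0.9,-0.95,0.7,0.6],[0,0,0,-0.9,-0.95,0.7,0.6],[0,0,0,-0.9,-0.95,0.7,0.6],[0,0,0,-0.9,-0.95,0.7,0.6],[0,0,0,-0.9,-0.95,0.7,0.6]]' >/dev/null;  python3 -m inch '[[0,0,0,-0.9,-0.95,0.3,0.6],[0,0,0,-0.9,-0.95,0,0.6],[0,0,0,-0.8,-0.9,0,0.6],[0,0,0,-0.5,-0.5,0,0.6],[0,0,0,0,0,0,0.6]]' >/dev/null; python3 -c "
from h import *; to([613.7,-300,60],2.82)"
```

```text
tcp [ 578.5 -224.7  130.5] rot [-3.141e+00  2.000e-03  2.817e+00] j6 -1.62 t 2.5167 F [ 0.9 -0.3  0.2] op 0.4 | tool mm [-57.2 -60.1  70.6] units [-2.287 -2.406  2.824]
  turn rad [-0.001  0.002 -0.003] units/pi [-0.0002  0.0005 -0.0008]
```

```bash
python3 -m inch '[[0,0,0,-0.9,-0.95,0.5,0.6],[0,0,0,-0.9,-0.95,0.5,0.6],[0,0,0,-0.48,-0.5,0.5,0.6],[0,0,0,0,0,0.5,0.6],[0,0,0,0,0,0.4,0.6],[0,0,0,0,0,0.3,0.6],[0,0,0,0,0,0,0.6]]' >/dev/null
python3 - <<'E'
from h import *
to([613.7,-300,32],2.82)
f=grab_frame("side"); save("a1.png",cv2.resize(f["pixels"][200:340,280:460],None,fx=4,fy=4,interpolation=cv2.INTER_CUBIC))
E
```

```text
tcp [ 610.5 -294.4   61.2] rot [ 3.141 -0.004  2.821] j6 -1.7 t 3.1 F [-0.4 -0.1  0.1] op 0.401 | tool mm [-4.9 -4.3 29.2] units [-0.197 -0.171  1.169]
  turn rad [ 0.001 -0.004  0.001] units/pi [ 0.0002 -0.0013  0.0002]
```

View pics/a1.png

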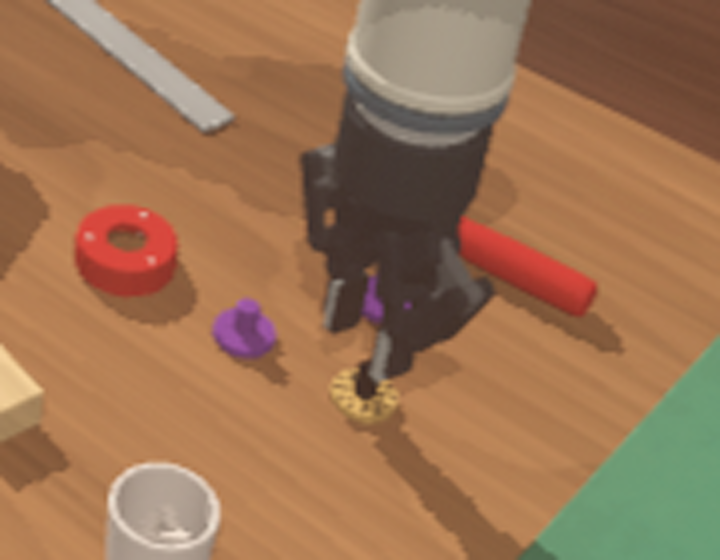

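The gripper hangs just above the brass disk (crop ~(365,390)) with the knob roughly between the fingers, and the decoys are clear. I'll descend with a small correction, then close gently.

```bash
python3 -m inch '[[0,0,0,-0.2,-0.17,0.3,0.6],[0,0,0,0,0,0.3,0.6],[0,0,0,0,0,0.3,0.6],[0,0,0,0,0,0.2,0.6],[0,0,0,0,0,0,0.6],[0,0,0,0,0,0,0.6]]' ; python3 -m inch '[[0,0,0,0,0,0,0.9],[0,0,0,0,0,0,0.9],[0,0,0,0,0,0,0.9],[0,0,0,0,0,0,0.9]]' 20; python3 -c "
from h import *; to([613.7,-300,32],2.82)"
```

```text
clock: 3.65
eef_pos: [615.3, -301.7, 35.2]
tcp_rot: [3.141, -0.001, 2.82]
contact_force: [0.4, 0.1, 0.9]
opening: 0.402
grasp_force: 0.0
clock: 3.98
eef_pos: [615.9, -302.1, 36.2]
tcp_rot: [-3.142, 0.001, 2.82]
contact_force: [0.3, 0.6, 1.2]
opening: 0.145
grasp_force: 20.0
tcp [ 615.9 -302.1   36.2] rot [-3.142e+00  1.000e-03  2.820e+00] j6 -1.71 t 3.9833 F [0.3 0.6 1.2] op 0.145 | tool mm [2.7 1.3 4.2] units [0.108 0.051 0.167]
  turn rad [-0.     0.001 -0.   ] units/pi [-0.      0.0002 -0.0001]
```

```bash
python3 -m inch '[[0,0,0,0,0,0,0.6],[0,0,0,0,0,0,0.6],[0,0,0.038,0,0,0,0.6],[0,0,0.038,0,0,0,0.6],[0,0,0.038,0,0,0,0.6],[0,0,0.038,0,0,0,0.6],[0,0,0.038,0,0,0,0.6],[0,0,0.038,0,0,0,0.6]]' >/dev/null; python3 -m inch '[[0,0,0.038,0,0,0,0.6],[0,0,0.038,0,0,0,0.6],[0,0,0.038,0,0,0,0.6],[0,0,0.038,0,0,0,0.6],[0,0,0.038,0,0,0,0.6],[0,0,0.038,0,0,0,0.6],[0,0,0.038,0,0,0,0.6],[0,0,0,0,0,0.1,0.6]]' ; python3 -m inch '[[0,0,0,0,0,0,0.9],[0,0,0,0,0,0,0.9],[0,0,0,0,0,0,0.9],[0,0,0,0,0,0,0.9]]' 30; python3 -c "
from h import *; to([613.7,-300,32],2.82-math.pi/2)"
```

```text
clock: 5.32
eef_pos: [615.9, -302.1, 33.7]
tcp_rot: [3.141, 0.0, 1.262]
contact_force: [0.3, 0.5, 0.7]
opening: 0.399
grasp_force: 0.0
clock: 5.65
eef_pos: [615.6, -301.9, 33.2]
tcp_rot: [-3.142, -0.0, 1.27]
contact_force: [-0.7, 0.4, -0.4]
opening: 0.145
grasp_force: 29.2
tcp [ 615.6 -301.9   33.2] rot [-3.142 -0.     1.27 ] j6 -0.16 t 5.65 F [-0.7  0.4 -0.4] op 0.145 | tool mm [ 1.3 -2.4  1.2] units [ 0.051 -0.095  0.049]
  turn rad [-0.   -0.    0.02] units/pi [-0.     -0.      0.0065]
```

```bash
python3 -m inch '[[0,0,0,0,0,-0.4,0.9],[0,0,0,0,0,-1,0.9],[0,0,0,0,0,-1,0.9],[0,0,0,0.5,-0.2,-1,0.9],[0,0,0,0.9,-0.38,-1,0.9],[0,0,0,0.9,-0.38,-1,0.9],[0,0,0,0.9,-0.38,-1,0.9],[0,0,0,0.9,-0.38,-1,0.9]]' >/dev/null; python3 -m inch '[[0,0,0,0.9,-0.38,-0.5,0.9],[0,0,0,0.9,-0.38,-0.3,0.9],[0,0,0,0.9,-0.38,0,0.9],[0,0,0,0.9,-0.38,0,0.9],[0,0,0,0.9,-0.38,0,0.9],[0,0,0,0.9,-0.38,0,0.9],[0,0,0,0.9,-0.38,0,0.9],[0,0,0,0.9,-0.38,0,0.9]]' >/dev/null; python3 -m inch '[[0,0,0,0.9,-0.38,0,0.9],[0,0,0,0.7,-0.38,0,0.9],[0,0,0,0.5,-0.2,0,0.9],[0,0,0,0,0,0,0.9]]';  python3 -c "
from h import *; to([573.5,122,205],1.27)"
```

```text
clock: 7.32
eef_pos: [578.8, 62.6, 238.9]
tcp_rot: [3.141, -0.001, 1.27]
contact_force: [0.3, -0.4, -0.0]
opening: 0.145
grasp_force: 29.3
tcp [578.8  62.6 238.9] rot [ 3.141e+00 -1.000e-03  1.270e+00] j6 0.41 t 7.3167 F [ 0.3 -0.4 -0. ] op 0.145 | tool mm [ 55.1 -22.7  33.9] units [ 2.205 -0.907  1.358]
  turn rad [ 0.    -0.001  0.   ] units/pi [ 0.0001 -0.0002  0.0001]
```

```bash
cat > m2.py <<'E'
from h import *
import pickle
for n,b in(("top",(222,180,252,212)),("side",(222,170,250,192))):
    f=pickle.load(open(n+"0.pkl","rb")); a,c,d,e=b; im=f["pixels"][c:e,a:d]; g=cv2.cvtColor(cv2.resize(im,None,fx=4,fy=4,interpolation=cv2.INTER_CUBIC),cv2.COLOR_RGB2GRAY)
    m=(g<110).astype(np.uint8); k,l,st,ce=cv2.connectedComponentsWithStats(m); i=1+np.argmax(st[1:,4]); 
    cs,_=cv2.findContours((l==i).astype(np.uint8),cv2.RETR_EXTERNAL,cv2.CHAIN_APPROX_NONE); el=cv2.fitEllipse(cs[0])
    u,v=(el[0][0]+.5)/4-.5+a,(el[0][1]+.5)/4-.5+c
    print(n,"dark px",u,v,"axes",np.array(el[1])/4,"->",onplane(f,u,v,156).round(1))
    # whole neck contour of bright
s=r.sense(); p=s["eef_pos"]; 
f=grab_frame("side"); pickle.dump(f,open("side1.pkl","wb"))
hsv=cv2.cvtColor(f["pixels"],cv2.COLOR_RGB2HSV); fl,cx,cy,T=K(f)
q=np.linalg.inv(T)@np.array([p[0],p[1],p[2]-33.2+3.5,1]); u0,v0=q[0]/q[2]*fl+cx,q[1]/q[2]*fl+cy
print("expected disk px",u0,v0)
a,c=int(u0)-25,int(v0)-25
save("b1.png",cv2.resize(f["pixels"][c-30:c+90,a-60:a+60],None,fx=5,fy=5,interpolation=cv2.INTER_CUBIC))
E
python3 m2.py
```

```text
top dark px 235.92857837677002 195.12118530273438 axes [14.41176605 14.72707844] -> [575.6 122.4 156. ]
side dark px 234.38616752624512 177.46602725982666 axes [ 5.68581057 13.16815472] -> [575.9 124.9 156. ]
expected disk px 251.9330687838853 168.50983654523702
```

View pics/b1.png

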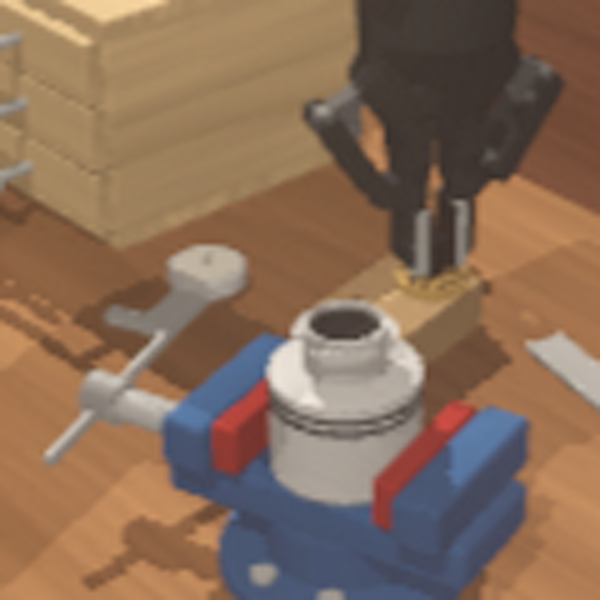

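```bash
cat > m3.py <<'E'
from h import *
import pickle,sys
def disk(f,hz=None,p=None):
    s=r.sense(); p=s["eef_pos"] if p is None else p; fl,cx,cy,T=K(f)
    q=np.linalg.inv(T)@np.array([p[0],p[1],p[2]-33.2+3.5,1]); u0,v0=q[0]/q[2]*fl+cx,q[1]/q[2]*fl+cy
    a,c=int(u0)-14,int(v0)-12; h=cv2.cvtColor(cv2.resize(f["pixels"][c:c+26,a:a+32],None,fx=4,fy=4,interpolation=cv2.INTER_CUBIC),cv2.COLOR_RGB2HSV)
    m=((h[...,0]>17)&(h[...,0]<32)&(h[...,1]>110)).astype(np.uint8)
    k,l,st,ce=cv2.connectedComponentsWithStats(m)
    for i in range(1,k):
        if st[i,4]>60: print("comp",st[i,4],"u",st[i,0]/4+a,(st[i,0]+st[i,2])/4+a,"v",st[i,1]/4+c,(st[i,1]+st[i,3])/4+c)
    w=18.5*fl/q[2]; print("expected u",u0-w,u0+w,"ctr",u0,v0,"mm/px",q[2]/fl)
if __name__=="__main__": disk(pickle.load(open("side1.pkl","rb")))
E
python3 m3.py
```

```text
comp 226 u 245.5 255.5 v 167.0 172.75
expected u 244.91200716399246 259.81474043151763 ctr 252.36337379775503 168.7098461892611 mm/px 2.482766035988002
```

```bash
python3 -m inch '[[0,0,0,0.8,-0.3,0.2,0.9],[0,0,0,0.8,-0.3,0.3,0.9],[0,0,0,0.6,-0.24,0.4,0.9],[0,0,0,0.07,0,0.4,0.9],[0,0,0,0,0,0.3,0.9],[0,0,0,0,0,0,0.9],[0,0,0,0,0,0,0.9]]';  python3 - <<'E'
from h import *; to([575,123,196],1.27)
from m3 import disk
f=grab_frame("side"); disk(f)
g=grab_frame("top")
A=cv2.resize(f["pixels"][145:205,200:280],None,fx=5,fy=5,interpolation=cv2.INTER_CUBIC);B=cv2.resize(g["pixels"][165:225,200:280],None,fx=5,fy=5,interpolation=cv2.INTER_CUBIC)
save("b2.png",np.hstack([A,B]))
E
```

```text
clock: 7.95
eef_pos: [575.9, 119.6, 197.9]
tcp_rot: [-3.141, 0.001, 1.267]
contact_force: [-0.1, 0.8, -0.3]
opening: 0.146
grasp_force: 29.3
tcp [575.9 119.6 197.9] rot [-3.141e+00  1.000e-03  1.267e+00] j6 0.51 t 7.95 F [-0.1  0.8 -0.3] op 0.146 | tool mm [ 3.  -1.8  1.9] units [ 0.119 -0.074  0.076]
  turn rad [-0.001  0.001 -0.003] units/pi [-0.0003  0.0003 -0.0009]
comp 108 u 229.5 232.5 v 173.5 177.5
comp 77 u 235.0 239.75 v 175.0 178.5
expected u 228.66553734009676 242.86244503421017 ctr 235.76399118715347 174.03392156601336 mm/px 2.6062013501251124
```

View pics/b2.png

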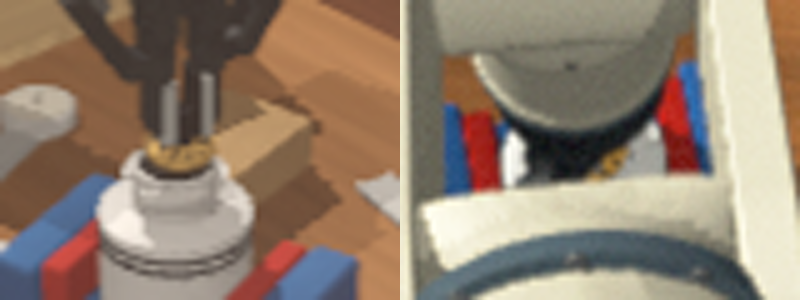

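Side crop: the disk's centre is ~(180,152), about 4 mm right of the mouth's centre (172,165), mostly because the pose hasn't reached its target. The top view is blocked by the arm. I'll correct and lower by feel.

```bash
python3 -m inch '[[0,0,0,0.13,-0.095,0.1,0.9],[0,0,0,0,0,0.1,0.9],[0,0,0,0,0,0,0.9],[0,0,0,0,0,0,0.9]]'; python3 -m inch '[[0,0,0,0,0,0.05,0.9],[0,0,0,0,0,0.05,0.9],[0,0,0,0,0,0,0.9],[0,0,0,0,0,0,0.9]]'; python3 -c "
from h import *; to([574.6,123.4,187.2],1.27)"
```

```text
clock: 8.38
eef_pos: [574.5, 124.7, 193.3]
tcp_rot: [-3.142, 0.0, 1.268]
contact_force: [0.2, 1.0, -0.2]
opening: 0.146
grasp_force: 29.3
clock: 8.72
eef_pos: [574.6, 124.7, 190.7]
tcp_rot: [-3.141, 0.0, 1.268]
contact_force: [-0.1, 0.5, -0.8]
opening: 0.148
grasp_force: 29.3
tcp [574.6 124.7 190.7] rot [-3.141  0.     1.268] j6 0.51 t 8.7167 F [-0.1  0.5 -0.8] op 0.148 | tool mm [-1.2  0.4  3.5] units [-0.049  0.016  0.139]
  turn rad [-0.     0.    -0.002] units/pi [-0.      0.     -0.0007]
```

```bash
python3 -m inch '[[0,0,0,-0.03,0,0.03,0.9],[0,0,0,0,0,0.03,0.9],[0,0,0,0,0,0,0.9],[0,0,0,0,0,0,0.9]]'; python3 -m inch '[[0,0,0,0,0,0.03,0.9],[0,0,0,0,0,0.03,0.9],[0,0,0,0,0,0,0.9],[0,0,0,0,0,0,0.9]]'
```

```text
clock: 9.05
eef_pos: [574.4, 123.9, 189.3]
tcp_rot: [-3.142, 0.0, 1.268]
contact_force: [1.0, -0.1, 0.0]
opening: 0.146
grasp_force: 29.3
clock: 9.38
eef_pos: [574.4, 124.0, 187.7]
tcp_rot: [-3.141, 0.0, 1.268]
contact_force: [-0.1, -1.2, -0.4]
opening: 0.146
grasp_force: 29.3
```

```bash
python3 -m inch '[[0,0,0,0,0,0.03,0.9],[0,0,0,0,0,0.03,0.9],[0,0,0,0,0,0,0.9],[0,0,0,0,0,0,0.9]]'
python3 - <<'E'
from h import *
f=grab_frame("side"); save("b3.png",cv2.resize(f["pixels"][145:205,200:280],None,fx=6,fy=6,interpolation=cv2.INTER_CUBIC))
E
```

```text
clock: 9.72
eef_pos: [574.5, 124.0, 186.5]
tcp_rot: [3.141, -0.0, 1.268]
contact_force: [-0.9, 0.5, 2.9]
opening: 0.148
grasp_force: 29.6
```

The seat's spring pushes back with 2.9 N at the expected height, so the disk is in the mouth. I'll probe sideways lightly to find the true mouth centre, which the ring will need.

```bash
g(){ grep -E "eef_pos|contact" | tr '\n' ' '; echo; }
python3 -m inch '[[0,0,0,0.04,0,-0.02,0.9],[0,0,0,0,0,0,0.9],[0,0,0,0,0,0,0.9]]'|g
python3 -m inch '[[0,0,0,0.03,0,0,0.9],[0,0,0,0,0,0,0.9],[0,0,0,0,0,0,0.9]]'|g
python3 -m inch '[[0,0,0,-0.07,0,0,0.9],[0,0,0,0,0,0,0.9],[0,0,0,0,0,0,0.9]]'|g
python3 -m inch '[[0,0,0,-0.04,0,0,0.9],[0,0,0,0,0,0,0.9],[0,0,0,0,0,0,0.9]]'|g
python3 -m inch '[[0,0,0,-0.03,0,0,0.9],[0,0,0,0,0,0,0.9],[0,0,0,0,0,0,0.9]]'|g
python3 -m inch '[[0,0,0,0.07,0.04,0,0.9],[0,0,0,0,0,0,0.9],[0,0,0,0,0,0,0.9]]'|g
python3 -m inch '[[0,0,0,0,0.03,0,0.9],[0,0,0,0,0,0,0.9],[0,0,0,0,0,0,0.9]]'|g
python3 -m inch '[[0,0,0,0,-0.11,0,0.9],[0,0,0,0,0,0,0.9],[0,0,0,0,0,0,0.9]]'|g
python3 -m inch '[[0,0,0,0,-0.03,0,0.9],[0,0,0,0,0,0,0.9],[0,0,0,0,0,0,0.9]]'|g
```

```text
eef_pos: [574.8, 125.0, 186.8] contact_force: [0.8, -0.5, 1.6] 
eef_pos: [574.9, 125.4, 186.8] contact_force: [-0.4, -3.5, 2.1] 
eef_pos: [574.5, 124.1, 186.8] contact_force: [0.5, -0.8, 1.3] 
eef_pos: [574.2, 123.1, 186.8] contact_force: [0.1, 0.7, 1.3] 
eef_pos: [574.0, 122.6, 186.9] contact_force: [0.5, 2.8, 1.1] 
eef_pos: [575.3, 123.6, 186.7] contact_force: [-0.4, 0.3, 1.1] 
eef_pos: [576.0, 123.4, 186.7] contact_force: [-0.9, 0.1, 1.6] 
eef_pos: [573.7, 124.3, 186.9] contact_force: [2.0, -0.6, 0.1] 
eef_pos: [573.5, 124.4, 187.0] contact_force: [4.4, -1.7, -0.6]
```

```bash
python3 -m inch '[[0,0,0,0,0.09,0.02,0.9],[0,0,0,0,0,0,0.9],[0,0,0,0,0,0,0.8],[0,0,0,0,0,0,0.7],[0,0,0,0,0,0,0.6],[0,0,0,0,0,0,0.6]]'; python3 -m inch '[[0,0,0,0,0,-0.2,0.6],[0,0,0,0,0,-0.6,0.6],[0,0,0,0,0,-1,0.4],[0,0,0,0,0,-1,0.2],[0,0,0,-0.8,0.3,-0.5,0],[0,0,0,-0.9,0.38,0,0],[0,0,0,-0.9,0.38,0,0],[0,0,0,-0.9,0.38,0,0]]'; python3 -c "
from h import *; to([604.4,-130.5,100],1.57)"
```

```text
clock: 12.52
eef_pos: [574.6, 123.8, 186.0]
tcp_rot: [-3.141, 0.0, 1.268]
contact_force: [0.5, -0.4, 0.8]
opening: 0.397
grasp_force: 0.0
clock: 13.18
eef_pos: [583.2, 28.7, 269.7]
tcp_rot: [3.141, -0.0, 1.269]
contact_force: [-0.0, 0.1, -0.2]
opening: 1.004
grasp_force: 0.0
tcp [583.2  28.7 269.7] rot [ 3.141 -0.     1.269] j6 0.35 t 13.1833 F [-0.   0.1 -0.2] op 1.004 | tool mm [-145.8   67.4  169.7] units [-5.831  2.698  6.788]
  turn rad [ 0.001 -0.    -0.301] units/pi [ 0.0003 -0.0001 -0.096 ]
```

```bash
python3 -m inch '[[0,0,0,-0.9,0.4,0.4,0],[0,0,0,-0.9,0.4,0.8,0],[0,0,0,-0.9,0.4,0.9,0],[0,0,0,-0.9,0.4,1,0],[0,0,0,-0.8,0.3,1,0],[0,0,0,-0.5,0.2,1,0],[0,0,0,0,0.1,1,0],[0,0,0,0,0,1,0]]'>/dev/null; python3 -m inch '[[0,0,0,0,0,0.5,0],[0,0,0,0,0,0,0],[0,0,0,0,0,0,0]]';  python3 - <<'E'
from h import *; to([604.4,-130.5,27],1.27)
import pickle
f=grab_frame("side");g=grab_frame("top"); pickle.dump((f,g),open("p2.pkl","wb"))
cr=lambda f,a,b,c,d,s: cv2.resize(f["pixels"][b:d,a:c],None,fx=s,fy=s,interpolation=cv2.INTER_CUBIC)
A=cr(f,210,160,260,200,8); B=cr(g,210,172,260,212,8); C=cr(f,270,200,350,264,5); D=cr(g,290,180,370,244,5)
save("c1.png",np.vstack([np.hstack([A,B]),np.hstack([C,D])[:280]]))
E
```

```text
clock: 14.1
eef_pos: [599.1, -103.6, 78.9]
tcp_rot: [-3.141, 0.0, 1.268]
contact_force: [0.7, -0.2, 0.3]
opening: 0.996
grasp_force: 0.0
tcp [ 599.1 -103.6   78.9] rot [-3.141  0.     1.268] j6 0.13 t 14.1 F [ 0.7 -0.2  0.3] op 0.996 | tool mm [-24.1  13.2  51.9] units [-0.964  0.527  2.077]
  turn rad [-0.001  0.    -0.002] units/pi [-0.0003  0.     -0.0006]
```

View pics/c1.png

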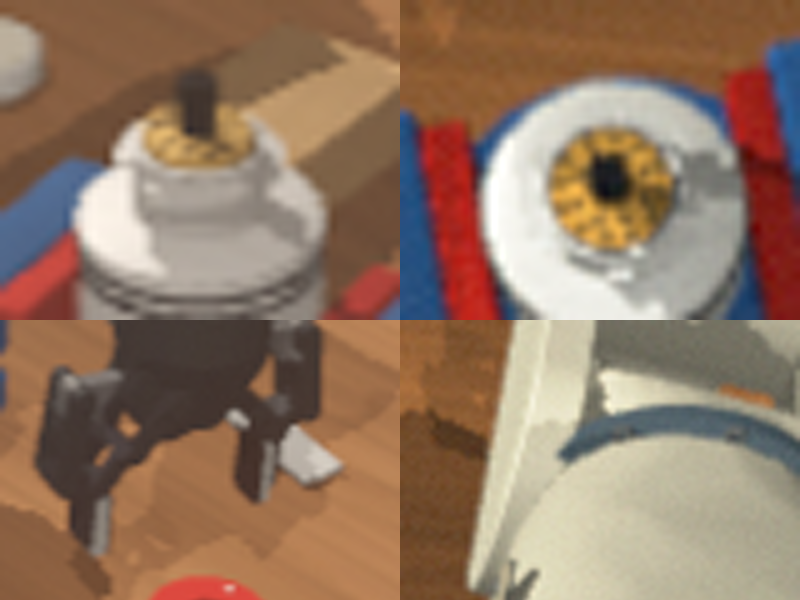

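The disk sits flat in the mouth: brass at crop (198,135) side and (612,190) top, upright knob. The fingers are open above the red ring. Next I centre on the ring, descend and grip.

```bash
python3 -m inch '[[0,0,0,-0.5,0.28,0,0],[0,0,0,-0.46,0.25,0.3,0],[0,0,0,0,0,0.5,0],[0,0,0,0,0,0.5,0],[0,0,0,0,0,0.4,0],[0,0,0,0,0,0.3,0],[0,0,0,0,0,0,0],[0,0,0,0,0,0,0]]'; python3 -c "
from h import *; to([604.4,-130.5,25],1.27)"
```

```text
clock: 14.87
eef_pos: [604.0, -130.2, 27.9]
tcp_rot: [-3.14, 0.0, 1.268]
contact_force: [-0.2, 0.4, 0.2]
opening: 0.998
grasp_force: 0.0
tcp [ 604.  -130.2   27.9] rot [-3.14   0.     1.268] j6 0.09 t 14.8667 F [-0.2  0.4  0.2] op 0.998 | tool mm [-0.1  0.5  2.9] units [-0.006  0.019  0.114]
  turn rad [-0.002  0.    -0.002] units/pi [-0.0006  0.     -0.0006]
```

```bash
python3 -m inch '[[0,0,0,0,0,0.15,0.3],[0,0,0,0,0,0,0.3],[0,0,0,0,0,0,0.3],[0,0,0,0,0,0,0.3],[0,0,0,0,0,0,0.3]]' 20; python3 -m inch '[[0,0,0,0,0,0,0.05],[0,0,0,0,0,0,0.05],[0,0,-0.038,0,0,0,0.05],[0,0,-0.038,0,0,0,0.05],[0,0,-0.038,0,0,0,0.05],[0,0,-0.038,0,0,0,0.05],[0,0,-0.038,0,0,0,0.05],[0,0,-0.038,0,0,0,0.05]]'; python3 -m inch '[[0,0,-0.038,0,0,0,0.05],[0,0,-0.038,0,0,0,0.05],[0,0,-0.038,0,0,0,0.05],[0,0,-0.038,0,0,0,0.05],[0,0,-0.038,0,0,0,0.05],[0,0,-0.038,0,0,0,0.05],[0,0,-0.038,0,0,0,0.05],[0,0,0,0,0,0,0.05]]'; python3 -m inch '[[0,0,0,0,0,0.05,0.3],[0,0,0,0,0,0,0.3],[0,0,0,0,0,0,0.3],[0,0,0,0,0,0,0.3],[0,0,0,0,0,0,0.3]]' 30;python3 -c "
from h import *; to([604.4,-130.5,25],2.82)"
```

```text
clock: 15.28
eef_pos: [604.7, -130.6, 25.3]
tcp_rot: [3.141, -0.0, 1.268]
contact_force: [-1.0, -0.2, -0.3]
opening: 0.738
grasp_force: 22.0
clock: 15.95
eef_pos: [604.6, -130.6, 25.1]
tcp_rot: [3.141, 0.0, 1.99]
contact_force: [0.8, -0.6, 1.3]
opening: 0.95
grasp_force: 0.0
clock: 16.62
eef_pos: [604.6, -130.6, 25.1]
tcp_rot: [3.142, 0.0, 2.825]
contact_force: [-0.6, -0.2, -0.4]
opening: 0.952
grasp_force: 0.0
clock: 17.03
eef_pos: [604.6, -130.6, 24.0]
tcp_rot: [3.142, 0.0, 2.818]
contact_force: [-1.9, -0.5, 5.2]
opening: 0.733
grasp_force: 32.5
tcp [ 604.6 -130.6   24. ] rot [3.142 0.    2.818] j6 -1.46 t 17.0333 F [-1.9 -0.5  5.2] op 0.733 | tool mm [ 0.3  0.  -1. ] units [ 0.011  0.002 -0.039]
  turn rad [ 0.     0.    -0.002] units/pi [ 0.      0.     -0.0006]
```

```bash
python3 -m inch '[[0,0,0,0,0,-0.2,0.3],[0,0,0,0,0,-0.8,0.3],[0,0,0,0,0,-1,0.3],[0,0,0,0,0,-1,0.3],[0,0,0,0.2,0.4,-1,0.3],[0,0,0,0.4,0.85,-1,0.3],[0,0,0,0.44,0.93,-1,0.3],[0,0,0,0.44,0.93,-1,0.3]]' 40 >/dev/null; python3 -m inch '[[0,0,0,0.44,0.93,-1,0.3],[0,0,0,0.44,0.93,-0.5,0.3],[0,0,0,0.44,0.93,0,0.3],[0,0,0,0.44,0.93,0,0.3],[0,0,0,0.44,0.93,0,0.3],[0,0,0,0.44,0.93,0,0.3],[0,0,0,0.3,0.6,0,0.3],[0,0,0,0,0,0,0.3]]'; python3 -c "
from h import *; to([574.8,124,215],2.818)"
```

```text
clock: 18.37
eef_pos: [572.6, 127.5, 236.3]
tcp_rot: [3.141, -0.0, 2.821]
contact_force: [0.2, 0.1, -0.5]
opening: 0.726
grasp_force: 43.9
tcp [572.6 127.5 236.3] rot [ 3.141 -0.     2.821] j6 -1.03 t 18.3667 F [ 0.2  0.1 -0.5] op 0.726 | tool mm [-3.2 -2.7 21.3] units [-0.129 -0.107  0.852]
  turn rad [ 0.001 -0.     0.003] units/pi [ 0.0003 -0.0002  0.0011]
```

```bash
python3 -m inch '[[0,0,0,-0.13,-0.11,0.3,0.3],[0,0,0,0,0,0.5,0.3],[0,0,0,0,0,0.5,0.3],[0,0,0,0,0,0.3,0.3],[0,0,0,0,0,0,0.3],[0,0,0,0,0,0,0.3]]'; python3 -c "
from h import *; to([574.8,124,178],2.818)"
```

```text
clock: 18.87
eef_pos: [575.0, 120.3, 195.2]
tcp_rot: [-3.141, -0.002, 2.819]
contact_force: [-0.7, 0.0, -0.2]
opening: 0.73
grasp_force: 43.9
tcp [575.  120.3 195.2] rot [-3.141e+00 -2.000e-03  2.819e+00] j6 -1.04 t 18.8667 F [-0.7  0.  -0.2] op 0.73 | tool mm [ 1.3  3.4 17.2] units [0.053 0.138 0.687]
  turn rad [-0.001 -0.002  0.001] units/pi [-0.0003 -0.0006  0.0003]
```

```bash
python3 -m inch '[[0,0,0,0.05,0.138,0.1,0.3],[0,0,0,0,0,0.2,0.3],[0,0,0,0,0,0.2,0.3],[0,0,0,0,0,0,0.3],[0,0,0,0,0,0,0.3],[0,0,0,0,0,0,0.3]]'; python3 -c "
from h import *; to([574.8,124,178],2.818)"
```

```text
clock: 19.37
eef_pos: [575.4, 124.8, 183.9]
tcp_rot: [3.142, 0.0, 2.82]
contact_force: [0.2, 0.5, -0.4]
opening: 0.73
grasp_force: 43.9
tcp [575.4 124.8 183.9] rot [3.142 0.    2.82 ] j6 -1.04 t 19.3667 F [ 0.2  0.5 -0.4] op 0.73 | tool mm [ 0.3 -0.9  5.9] units [ 0.012 -0.036  0.234]
  turn rad [0.    0.    0.002] units/pi [0.     0.     0.0006]
```

```bash
g(){ grep -E "eef_pos|contact" | tr '\n' ' '; echo; }
python3 -m inch '[[0,0,0,0.01,-0.036,0.08,0.3],[0,0,0,0,0,0.08,0.3],[0,0,0,0,0,0,0.3],[0,0,0,0,0,0,0.3]]'|g
python3 -m inch '[[0,0,0,0,0,0.08,0.3],[0,0,0,0,0,0.04,0.3],[0,0,0,0,0,0,0.3],[0,0,0,0,0,0,0.3]]'|g
```

```text
eef_pos: [574.7, 123.9, 179.6] contact_force: [0.6, 0.1, -0.2] 
eef_pos: [574.8, 123.9, 176.7] contact_force: [0.6, -0.5, -1.1]
```

```bash
g(){ grep -E "eef_pos|contact" | tr '\n' ' '; echo; }
python3 -m inch '[[0,0,0,0,0,0.03,0.3],[0,0,0,0,0,0.03,0.3],[0,0,0,0,0,0,0.3],[0,0,0,0,0,0,0.3]]'|g
python3 -m inch '[[0,0,0,0,0,0.03,0.3],[0,0,0,0,0,0.03,0.3],[0,0,0,0,0,0,0.3],[0,0,0,0,0,0,0.3]]'|g
```

```text
eef_pos: [574.8, 123.9, 175.2] contact_force: [0.3, -0.3, -0.6] 
eef_pos: [574.8, 123.9, 173.8] contact_force: [0.1, -1.4, -0.1]
```

```bash
g(){ grep -E "eef_pos|contact" | tr '\n' ' '; echo; }
python3 -m inch '[[0,0,0,0,0,0.02,0.3],[0,0,0,0,0,0.02,0.3],[0,0,0,0,0,0,0.3],[0,0,0,0,0,0,0.3]]'|g
python3 -m inch '[[0,0,0,0,0,0.02,0.3],[0,0,0,0,0,0,0.3],[0,0,0,0,0,0,0.3]]'|g
```

```text
eef_pos: [575.0, 124.0, 173.4] contact_force: [-1.5, -0.7, 4.9] 
eef_pos: [575.0, 124.0, 173.2] contact_force: [-1.7, -0.5, 8.4]
```

```bash
cat > p.py <<'E'
from h import *
s=r.sense(); print(s["clock"].__round__(2),s["eef_pos"].round(1),"yaw",s["tcp_rot"][2].round(3),"F",s["contact_force"].round(1),"Mz",s["wrist_torque"].round(2))
E
for i in 1; do
python3 -m inch '[[0,0,0.025,0,0,0,0.3],[0,0,0.025,0,0,0,0.3],[0,0,0,0,0,0,0.3]]'>/dev/null; python3 p.py
python3 -m inch '[[0,0,0.025,0,0,0,0.3],[0,0,0.025,0,0,0,0.3],[0,0,0,0,0,0,0.3]]'>/dev/null; python3 p.py
python3 -m inch '[[0,0,0.025,0,0,0,0.3],[0,0,0.025,0,0,0,0.3],[0,0,0,0,0,0,0.3]]'>/dev/null; python3 p.py
done
```

```text
21.53 [575.7 124.1 173.3] yaw 2.658 F [-0.6  0.6  6. ] Mz [-0.04  0.04 -0.11]
21.78 [575.7 124.1 173.3] yaw 2.501 F [-0.6  0.4  6.9] Mz [-0.05  0.06 -0.14]
22.03 [575.8 124.1 173.3] yaw 2.344 F [0.5 0.8 6.8] Mz [ 0.02 -0.01 -0.08]
```

```bash
python3 -m inch '[[0,0,0.025,0,0,0,0.3],[0,0,0.025,0,0,0,0.3],[0,0,0,0,0,0,0.3]]'>/dev/null; python3 p.py
python3 -m inch '[[0,0,0.025,0,0,0,0.3],[0,0,0.025,0,0,0,0.3],[0,0,0,0,0,0,0.3]]'>/dev/null; python3 p.py
python3 -m inch '[[0,0,0.025,0,0,0,0.3],[0,0,0.025,0,0,0,0.3],[0,0,0,0,0,0,0.3]]'>/dev/null; python3 p.py
```

```text
22.28 [575.7 124.1 173.3] yaw 2.186 F [ 0.1 -0.2  7.2] Mz [-0.01  0.06 -0.09]
22.53 [575.6 124.1 173.3] yaw 2.029 F [0.3 1.1 6.6] Mz [ 0.02  0.1  -0.12]
22.78 [575.7 124.1 173.3] yaw 1.872 F [-0.5 -0.6  6.9] Mz [ 0.    0.05 -0.11]
```

```bash
python3 -m inch '[[0,0,0.025,0,0,0,0.3],[0,0,0.025,0,0,0,0.3],[0,0,0,0,0,0,0.3]]'>/dev/null; python3 p.py
python3 -m inch '[[0,0,0.025,0,0,0,0.3],[0,0,0.025,0,0,0,0.3],[0,0,0,0,0,0,0.3]]'>/dev/null; python3 p.py
python3 -m inch '[[0,0,0.025,0,0,0,0.3],[0,0,0.025,0,0,0,0.3],[0,0,0,0,0,0,0.3]]'>/dev/null; python3 p.py
```

```text
23.03 [575.7 124.1 173.3] yaw 1.715 F [-0.4  0.5  6. ] Mz [ 0.02  0.05 -0.08]
23.28 [575.6 124.  173.1] yaw 1.559 F [1.3 0.4 6.9] Mz [-0.04  0.04 -0.16]
23.53 [574.6 123.9 172.1] yaw 1.404 F [-0.3  0.1 -0.2] Mz [-0.02  0.04 -0.02]
```

The gap shows at yaw ~1.5: the force vanished and the ring dropped. I'll sink the ring.

```bash
python3 -m inch '[[0,0,0.025,0,0,0.04,0.3],[0,0,0,0,0,0.04,0.3],[0,0,0,0,0,0,0.3],[0,0,0,0,0,0,0.3]]'>/dev/null; python3 p.py
python3 -m inch '[[0,0,0,0,0,0.04,0.3],[0,0,0,0,0,0.04,0.3],[0,0,0,0,0,0,0.3],[0,0,0,0,0,0,0.3]]'>/dev/null; python3 p.py
```

```text
23.87 [574.7 123.9 170.1] yaw 1.331 F [ 0.   0.8 -0.8] Mz [ 0.04 -0.04  0.06]
24.2 [574.8 123.9 168.2] yaw 1.328 F [ 0.4 -0.  -0.4] Mz [ 0.01 -0.01  0.02]
```

```bash
python3 -m inch '[[0,0,0,0,0,0.03,0.3],[0,0,0,0,0,0,0.3],[0,0,0,0,0,0,0.3]]'>/dev/null; python3 p.py
python3 -m inch '[[0,0,0,0,0,0.03,0.3],[0,0,0,0,0,0,0.3],[0,0,0,0,0,0,0.3]]'>/dev/null; python3 p.py
python3 -m inch '[[0,0,0,0,0,0.02,0.3],[0,0,0,0,0,0,0.3],[0,0,0,0,0,0,0.3]]'>/dev/null; python3 p.py
```

```text
24.45 [574.8 123.9 167.5] yaw 1.328 F [ 0.1 -0.  -0.8] Mz [-0.05 -0.01 -0.03]
24.7 [574.9 123.9 166.9] yaw 1.328 F [-0.3 -0.9  0.9] Mz [-0.    0.04 -0.02]
24.95 [574.9 124.  166.5] yaw 1.328 F [-0.2 -0.5  3.5] Mz [-0.11  0.12 -0.05]
```

```bash
python3 -m inch '[[0,0,0.03,0,0,0,0.3],[0,0,0,0,0,0,0.3],[0,0,0,0,0,0,0.3]]'>/dev/null; python3 p.py
python3 -m inch '[[0,0,0.03,0,0,0,0.3],[0,0,0,0,0,0,0.3],[0,0,0,0,0,0,0.3]]'>/dev/null; python3 p.py
python3 -m inch '[[0,0,0.025,0,0,0,0.3],[0,0,0,0,0,0,0.3],[0,0,0,0,0,0,0.3]]'>/dev/null; python3 p.py
python3 -m inch '[[0,0,0.02,0,0,0,0.3],[0,0,0,0,0,0,0.3],[0,0,0,0,0,0,0.3]]'>/dev/null; python3 p.py
```

```text
25.2 [575.1 124.  166.5] yaw 1.235 F [1.  0.9 3.1] Mz [-0.02  0.04 -0.02]
25.45 [575.1 124.  166.5] yaw 1.143 F [0.8 0.3 3.5] Mz [-0.07 -0.02 -0.04]
25.7 [575.  124.  166.4] yaw 1.065 F [0.  0.2 4.4] Mz [-0.02 -0.12  0.02]
25.95 [574.9 124.  166.4] yaw 1.002 F [0.3 0.1 4.6] Mz [-0.02 -0.08 -0.07]
```

```bash
python3 -m inch '[[0,0,0.02,0,0,0,0.3],[0,0,0,0,0,0,0.3],[0,0,0,0,0,0,0.3]]'>/dev/null; python3 p.py
python3 -m inch '[[0,0,0.02,0,0,0,0.3],[0,0,0,0,0,0,0.3],[0,0,0,0,0,0,0.3]]'>/dev/null; python3 p.py
python3 -m inch '[[0,0,0.02,0,0,0,0.3],[0,0,0,0,0,0,0.3],[0,0,0,0,0,0,0.3]]'>/dev/null; python3 p.py
```

```text
26.2 [574.9 123.9 166.4] yaw 0.938 F [-0.6 -0.7  4.8] Mz [-0.01 -0.08 -0.03]
26.45 [574.8 123.9 166.3] yaw 0.875 F [0.  0.3 5.5] Mz [ 0.   -0.07 -0.04]
26.7 [574.8 123.9 166.3] yaw 0.812 F [-0.3  0.2  4.8] Mz [-0.01 -0.02 -0.  ]
```

```bash
python3 -m inch '[[0,0,0.02,0,0,0,0.3],[0,0,0,0,0,0,0.3],[0,0,0,0,0,0,0.3]]'>/dev/null; python3 p.py
python3 -m inch '[[0,0,0.02,0,0,0,0.3],[0,0,0,0,0,0,0.3],[0,0,0,0,0,0,0.3]]'>/dev/null; python3 p.py
python3 -m inch '[[0,0,0.02,0,0,0,0.3],[0,0,0,0,0,0,0.3],[0,0,0,0,0,0,0.3]]'>/dev/null; python3 p.py
```

```text
26.95 [574.8 123.9 166.3] yaw 0.749 F [0.7 0.4 4.8] Mz [-0.05 -0.05 -0.03]
27.2 [574.8 123.9 166.3] yaw 0.687 F [-0.1  0.4  4.8] Mz [ 0.07 -0.1  -0.06]
27.45 [574.8 123.9 166.4] yaw 0.624 F [-0.1  0.   5.8] Mz [-0.03 -0.04 -0.02]
```

```bash
python3 -m inch '[[0,0,0.02,0,0,0,0.3],[0,0,0,0,0,0,0.3],[0,0,0,0,0,0,0.3]]'>/dev/null; python3 p.py
python3 -m inch '[[0,0,0.02,0,0,0,0.3],[0,0,0,0,0,0,0.3],[0,0,0,0,0,0,0.3]]'>/dev/null; python3 p.py
python3 - <<'E'
from h import *
import pickle
f=grab_frame("side"); pickle.dump(f,open("p3.pkl","wb")); print(r.sense()["opening"],r.sense()["grasp_force"])
save("d1.png",cv2.resize(f["pixels"][145:205,200:280],None,fx=8,fy=8,interpolation=cv2.INTER_CUBIC))
E
```

```text
27.7 [574.8 123.9 166.3] yaw 0.561 F [ 1.9 -0.5  4.4] Mz [-0.05  0.02 -0.04]
27.95 [574.8 123.9 166.3] yaw 0.498 F [0.1 0.1 4.6] Mz [-0.05 -0.09 -0.07]
0.7250100042228621 44.30712742265314
```

View pics/d1.png

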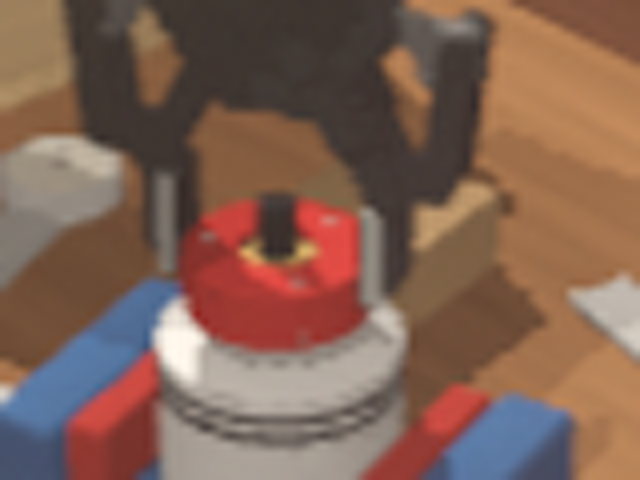

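Run:
```python
from h import *
import pickle
f=pickle.load(open("p3.pkl","rb"))
P=[onplane(f,200+x/8-.44,145+y/8-.44,163.7)[:2] for x,y in((208,237),(330,220),(297,283))]
c=np.mean(P,0); print(c)
for p in P: print((p-c).round(1), (np.degrees(np.arctan2(*(p-c)[::-1]))%120).round(1))
```

```text
[574.54427428 123.44320202]
[-13.1  20. ] 3.2
[23.8  0.9] 2.1
[-10.7 -20.8] 2.7
```

The ring is down over the neck, centred at about (574.5,123.4). Its marks at crop (208,237), (330,220) and (297,283) show it turning with the gripper. I'll check the engagement with a small upward pull.

```bash
python3 -m inch '[[0,0,0,0,0,-0.04,0.3],[0,0,0,0,0,0,0.3],[0,0,0,0,0,0,0.3]]'>/dev/null; python3 p.py
python3 -m inch '[[0,0,0,0,0,-0.03,0.3],[0,0,0,0,0,0,0.3],[0,0,0,0,0,0,0.3]]'>/dev/null; python3 p.py
```

```text
28.25 [574.7 123.9 166.7] yaw 0.496 F [ 3.1  0.4 -4.3] Mz [ 0.1  -0.56  0.04]
28.5 [574.6 123.9 166.9] yaw 0.496 F [  6.3   0.6 -11.8] Mz [ 0.22 -0.87 -0.02]
```

```bash
python3 -m inch '[[0,0,0,0,0,0.06,0.3],[0,0,0.02,0,0,0.006,0.3],[0,0,0,0,0,0,0.3],[0,0,0,0,0,0,0.3]]'>/dev/null; python3 p.py
python3 -m inch '[[0,0,0.02,0,0,0.007,0.3],[0,0,0,0,0,0,0.3],[0,0,0,0,0,0,0.3]]'>/dev/null; python3 p.py
python3 -m inch '[[0,0,0.02,0,0,0.007,0.3],[0,0,0,0,0,0,0.3],[0,0,0,0,0,0,0.3]]'>/dev/null; python3 p.py
```

```text
28.83 [574.6 123.9 166.4] yaw 0.434 F [ 1.7  0.3 -1.1] Mz [ 0.04 -0.18 -0.13]
29.08 [574.6 123.9 166.2] yaw 0.372 F [ 0.2  0.5 -0.7] Mz [ 0.01 -0.07 -0.15]
29.33 [574.7 123.9 166. ] yaw 0.309 F [ 0.5 -0.8 -1.1] Mz [ 0.02 -0.12 -0.17]
```

```bash
python3 -m inch '[[0,0,0.02,0,0,0.009,0.3],[0,0,0,0,0,0,0.3],[0,0,0,0,0,0,0.3]]'>/dev/null; python3 p.py
python3 -m inch '[[0,0,0.02,0,0,0.009,0.3],[0,0,0,0,0,0,0.3],[0,0,0,0,0,0,0.3]]'>/dev/null; python3 p.py
python3 -m inch '[[0,0,0.01,0,0,0.005,0.3],[0,0,0,0,0,0,0.3],[0,0,0,0,0,0,0.3],[0,0,0,0,0,0,0.3]]'>/dev/null; python3 p.py
```

```text
29.58 [574.7 123.9 165.8] yaw 0.247 F [ 0.   1.1 -0.4] Mz [ 0.07  0.02 -0.15]
29.83 [574.8 123.9 165.6] yaw 0.184 F [-0.2  0.  -0.3] Mz [ 0.01 -0.08 -0.14]
30.17 [574.8 123.9 165.5] yaw 0.151 F [-0.  -0.2  0.8] Mz [ 0.01 -0.07 -0.08]
```

```bash
cat > marks.py <<'E'
from h import *
def marks(f,b,z,c0,n):
    a,c,d,e=b; s=4; im=cv2.resize(f["pixels"][c:e,a:d],None,fx=s,fy=s,interpolation=cv2.INTER_CUBIC); h=cv2.cvtColor(im,cv2.COLOR_RGB2HSV)
    red=(((h[...,0]<10)|(h[...,0]>170))&(h[...,1]>150)); P=np.array([[onplane(f,(u+.5)/s-.5+a,(v+.5)/s-.5+c,z)[:2] for u in range(im.shape[1])] for v in range(im.shape[0])])
    rr=np.hypot(*(P-c0).transpose(2,0,1)); w=((h[...,1]<165)&(h[...,2]>150)&(rr>17)&(rr<28.5)).astype(np.uint8)
    k,l,st,ce=cv2.connectedComponentsWithStats(w)
    for i in range(1,k):
        if st[i,4]>5: p=P[l==i].mean(0)-c0; print(n,st[i,4],"r",np.hypot(*p).round(1),"ang",np.degrees(np.arctan2(p[1],p[0])).round(1),"mod120",(np.degrees(np.arctan2(p[1],p[0]))%120).round(1))
if __name__=="__main__":
    f=grab_frame("side"); marks(f,(218,165,252,190),162.5,np.array([574.6,123.5]),"side")
    save("e1.png",cv2.resize(f["pixels"][145:205,200:280],None,fx=8,fy=8,interpolation=cv2.INTER_CUBIC))
E
python3 marks.py; python3 p.py; python3 -m inch '[[0,0,0,0,0,0,0.3]]'>/dev/null; python3 p.py; python3 -m inch '[[0,0,0,0,0,0,0.3]]'>/dev/null; python3 p.py;python3 -m inch '[[0,0,0,0,0,0,0.3]]'>/dev/null; python3 p.py
```

```text
side 94 r 18.1 ang -56.2 mod120 63.8
side 85 r 22.4 ang -137.3 mod120 102.7
30.22 [574.8 123.9 165.5] yaw 0.151 F [ 0.6 -0.3  0.5] Mz [ 0.01 -0.02 -0.04]
30.3 [574.8 123.9 165.5] yaw 0.15 F [0.4 0.5 0.8] Mz [-0.   -0.04  0.03]
30.38 [574.8 123.9 165.5] yaw 0.15 F [0.8 0.5 0.7] Mz [-0.1  -0.06  0.07]
30.47 [574.9 123.9 165.5] yaw 0.15 F [ 0.3 -0.2  1.2] Mz [-0.01 -0.03 -0.03]
```

The ring has turned with the gripper (mark at 102.7°, expected 102.5°). It is drawn about 1.4 mm onto the spring (~11 N) while the gripper carries only ~1 N, so the thread holds the clamp. I'll release and back off.

```bash
python3 -m inch '[[0,0,0,0,0,0,0.2],[0,0,0,0,0,0,0.1],[0,0,0,0,0,0,0],[0,0,0,0,0,0,0],[0,0,0,0,0,-0.2,0],[0,0,0,0,0,-0.6,0],[0,0,0,0,0,-1,0],[0,0,0,0,0,-1,0]]'; python3 -m inch '[[0,0,0,0,0,-1,0],[0,0,0,-0.9,0.9,-0.5,0],[0,0,0,-0.9,0.9,0,0],[0,0,0,-0.9,0.9,0,0],[0,0,0,-0.9,0.9,0,0],[0,0,0,-0.9,0.9,0,0],[0,0,0,-0.5,0.5,0,0],[0,0,0,0,0,0,0]]'
python3 - <<'E'
from h import *
from marks import marks
f=grab_frame("side");g=grab_frame("top"); c=np.array([574.8,124])
marks(f,(218,165,252,190),162.5,c-[.2,.5],"side"); marks(g,(218,178,256,214),162.5,c,"top")
for n,x,b in(("side",f,(218,165,252,190)),("top",g,(218,178,256,214))):
    P=cloud(x); a,cc,d,e=b; p=P[cc:e,a:d].reshape(-1,3); rr=np.hypot(*(p[:,:2]-c).T); q=p[(rr>16)&(rr<28)&(p[:,2]>150)]
    A=np.c_[q[:,:2]-c,np.ones(len(q))]; print(n,"lip top z",np.median(q[:,2]).round(1),"tilt",np.linalg.lstsq(A,q[:,2],rcond=None)[0].round(3))
cr=lambda f,a,b,c,d,s: cv2.resize(f["pixels"][b:d,a:c],None,fx=s,fy=s,interpolation=cv2.INTER_CUBIC)
save("f1.png",np.hstack([cr(f,205,155,265,205,6),cr(g,205,170,265,220,6)]))
E
```

```text
clock: 31.13
eef_pos: [574.2, 123.8, 235.9]
tcp_rot: [3.141, 0.002, 0.149]
contact_force: [0.6, 0.6, -0.2]
opening: 0.999
grasp_force: 0.0
clock: 31.8
eef_pos: [467.7, -20.4, 273.4]
tcp_rot: [3.141, 0.001, 0.148]
contact_force: [-0.0, -1.2, 0.2]
opening: 0.996
grasp_force: 0.0
side 91 r 23.9 ang 100.1 mod120 100.1
side 79 r 24.9 ang -11.6 mod120 108.4
side 72 r 22.2 ang -137.8 mod120 102.2
top 85 r 24.7 ang -20.4 mod120 99.6
top 85 r 22.2 ang 102.5 mod120 102.5
top 103 r 24.6 ang -134.2 mod120 105.8
side lip top z 163.3 tilt [9.00000e-03 9.00000e-03 1.63143e+02]
top lip top z 161.7 tilt [1.00000e-03 1.50000e-02 1.61759e+02]
```

View pics/f1.png

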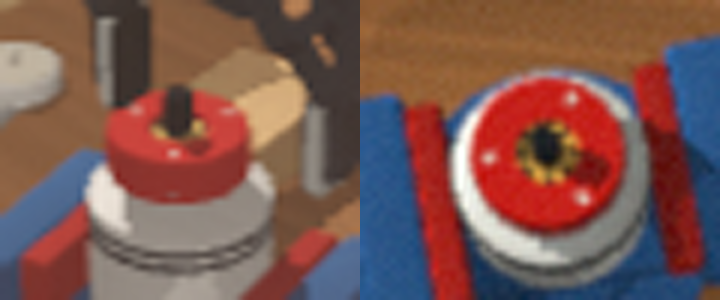

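After release the ring is level. Its marks still average ~103° and its top is at ~162.5 mm (sunk height 164 less ~1.4 mm of draw), so it has not backed off. The knob stands upright through the hole at crop (180,110) side and (547,145) top. I'm handing in.

```bash
python3 -c "
from rig import r; print(r.sign_off())"
```

```text
the job is handed in; nothing more can be done
None
```

The brass disk is seated in the canister's mouth and the red ring is screwed down over it, roughly 0.4 rad past binding and an estimated 11 N of clamping; released, arm clear, handed in at about 32 s.

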